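# Shut and seal the candy box

## Robot

A 6-joint arm with a two-finger parallel gripper is mounted at the origin on the work surface. World frame = base frame: x ahead of the robot, y to its left, z up, the work surface at z = 0. Lengths are in mm, angles in degrees, forces in N, time in s.
With the tool pointing down it reaches from about 275 to 875 mm from the base axis. Payload 12.5 kg.
Tool frame: the origin (TCP) lies on the centre line of the jaws, within the pads' length; the fingertips stand 22 mm ahead of it and the grasp point (between the pads) lies 3 mm ahead of it; z points along the fingers, x is the direction in which the jaws open and shut, and the axes are right-handed (so a half turn about z gives the same grasp; the last joint's range is limited). The gripper opens to 85 mm and grips with 20 to 120 N. Pads are 22 mm wide; open, the fingers measure 114 mm over their backs; the gripper's body (76 mm by 85 mm) begins 54 mm behind the grasp point. The pads swing forward as they close: fully open they stand 13 mm farther back than shut.
Start: joints at [-76.524, 20.094, 94.641, -0, 65.266, -4.847], TCP at [172.926, -522.093, 253.29] pointing down, gripper open.
Joint ranges: [-157.81, 157.81], [-45, 120.19], [0.68, 151.7], [-89.99, 269.99], [4.06, 180], [-164.3, 164.3]. Speed limits (degrees/s): [127.2, 127.2, 159.86, 180, 180, 180].

## Interface

Orientations are given as a 3x3 rotation matrix whose columns are the frame's x, y, z axes.
In Python, from plant import telemetry, snapshot, order gives the robot as it stands.
- The arm moves only by the shell command python3 -m jog 'ROWS'. ROWS is JSON, a list of rows, each a list of 3 entries, a list of its own where there are three numbers: the shift along the tool's x, y, z in m, then the turn, a rotation vector about the tool's x, y, z in degrees, then the closure in counts, from 0 (fully open) to 255 (shut). A call has 1 to 20 rows; each row is the pose to reach, as a shift and turn from the pose measured when the call began, along the tool's axes at that moment; what a row does not reach only later rows make up. A row lasts 1/8 s, in which the tool goes at most 62.5 mm and 10.7 degrees, less where a joint would pass 70% of its speed; a pose out of reach is approached as far as the arm can. A call with a gripper value outside its range is refused whole. The fingers move at their own pace and stop on an object; the grip force is fixed at half the most. Time passes only in rows, so rows that repeat a pose let the fingers close. It gives the time, the measured TCP pose, the force and the opening at its end, in the units of the state.
- telemetry.sense(): the state, without advancing time (a new reading comes with each control period).
- snapshot(name): name is "scene" or "top" or "wrist"; returns a dict with "color" (480x640x3 uint8, red, green, blue), "range_z" (480x640 float32, mm along the optical axis (not along the pixel's ray), 0 where there is no reading), "fx", "fy", "cx", "cy" (pixels), "extrinsics" (4x4, takes a point from world to camera coordinates); the wrist camera has in their place "mount" (4x4, takes a point from camera to tool coordinates, whose origin is the TCP and whose axes are the tool frame's). Camera axes: x right, y down, z forward; pixel columns grow to the right and rows downward; lengths in mm; the calibration is good to about 2 mm. A picture is of the moment at which its call begins: read the wrist's pose just before it.
- order.job_done(): hands the job in, once; it reports no verdict.
The state is a dict: "t": time; "joint_pos": joint angles; "qd": joint speeds; "joint_torque": joint torques, N m; "tool_pos": TCP position; "tool_rot": TCP orientation; "force": force on the tool from outside, world axes, zero at the start; "torque": the same for the moment, N m; "opening": opening from 0.0 (shut) to 1.0 (fully open).
Only numpy, scipy, OpenCV 4.12 (cv2) and the standard library are available. Lean on these libraries where they do the work, as an engineer would, in place of code of your own. Each camera call takes 0.05 s, during which the arm holds its last target. There are 200 camera calls.

## Task

Seal the airtight candy box against the damp with the closed fingertips, only pressing and never gripping or lifting anything: first press the half-raised flap lid fully shut, then press the long bar latch on the ledge fully down, and last press the round vent stud fully down. Leave the narrow release key unpressed, leave the tea things and the canister where they stand, and finish clear of everything.

Things in the scene. Friction and masses are not known exactly. Their poses are not given: they have to be found in the camera images.
- candy_box: Red plastic candy box, fixed to the cabinet top: 182 mm along its x, 236 mm along its y, rim 65 mm high. Origin on the cabinet top below its middle, z up. The lid hinges along the side at -x (towards the robot); along the +x side runs a flat solid ledge, 46 mm deep (x = 46 to 92 mm), top 66 mm high, carrying three white press keys whose centres lie in a row at x = 70 mm, y = -75, 0 and +75 mm; which key is at which place varies.
- flap_lid (a joint): Angle of the flap lid (rad): 0 is fully shut (a hard stop), growing as it opens; it starts at 0.55 to 1.0. A stiff hinge (about 0.2 N m of friction) keeps it where it is left; it closes by pressing its upper face down.
- lid_hinge (a point): On the lid's hinge line, midway along it, at the lid's upper face: 71 mm above the cabinet top when shut, at x = -90 mm, y = 0 in the box's frame (shifts by up to 6 mm when the lid is up).  The lid is a red panel 135 mm from hinge to free edge, 236 mm along the hinge, 6 mm thick. This frame turns with the lid: its x runs from hinge to free edge, z out of the upper face.
- lid_edge (a point): Middle of the lid's free edge, on its upper face, 135 mm from the hinge line. Shut, it lies 71 mm above the cabinet top at x = 45 mm, y = 0 in the box's frame.
- bar_latch (a joint): Travel of the bar latch (m): 0 up, 0.008 fully down (hard stop). About 3 N moves it, and it stays where it is left.
- bar_latch_top (a point): Centre of the top of the bar latch: the white key 50 mm long along the ledge (box y) and 22 mm across. Its cap stands 12 mm above the ledge and goes straight down 8 mm.
- vent_stud (a joint): Travel of the vent stud (m): 0 up, 0.008 fully down (hard stop). About 3 N moves it, and it stays where it is left.
- vent_stud_top (a point): Centre of the top of the vent stud: the white round key, 28 mm in diameter. Its cap stands 12 mm above the ledge and goes straight down 8 mm.
- release_key (a joint): Travel of the release key (m): 0 up, 0.008 down. A spring (1.4 to 5 N) pushes it back up. It is to be left alone.
- release_key_top (a point): Centre of the top of the release key: the narrow white key, 12 mm along the ledge (box y) and 36 mm across it (box x). Its cap stands 12 mm above the ledge and goes straight down 8 mm.
- canister: Closed stainless steel tea canister, 77 mm in diameter, 98 mm tall, standing loose beside the box on its +y side. Origin at the centre of its underside. A bystander.
- tray: Green melamine tray, fixed, 320 by 210 mm, rim 18 mm high, to the robot's right of the box. Origin at the centre of its underside.
- teapot: White ceramic teapot, loose on the tray, body 112 mm in diameter, 112 mm tall; spout along its +x, handle along -x. Origin at the centre of its underside. A bystander.
- cup1: Small glass cup, 54 mm in diameter, 50 mm tall, loose on the tray. Origin at the centre of its underside. A bystander.
- cup2: Small glass cup like cup1, loose on the tray. A bystander.

How it is judged (in metres and radians):
On the way, in this order (a step that is already met when the one before it is completed fails the run):
1. the flap lid is shut (value of joint flap_lid below 0.04 rad), for 0.2 s.
2. the bar latch is pressed down (value of joint bar_latch above 0.0062 m), for 0.1 s.
3. the vent stud is pressed down (value of joint vent_stud above 0.0062 m), for 0.1 s.
At the end, for the whole second after the job is handed in: The lid is shut (within 0.04 rad), the bar latch and the vent stud are down (at least 6.2 of their 8 mm), the release key is up, and the robot touches nothing (value of joint flap_lid below 0.04 rad and value of joint each of bar_latch, vent_stud above 0.0062 m and value of joint release_key below 0.002 m).
It fails at once if the bar latch or vent stud is pressed while the lid is open (value of joint flap_lid above 0.06 rad and value of joint any of bar_latch, vent_stud above 0.003 m).
It fails at once if the vent stud is pressed before the bar latch is down (value of joint vent_stud above 0.003 m and value of joint bar_latch below 0.0055 m).
It fails at once if the release key is pressed (value of joint release_key above 0.0035 m).
It fails at once if the lid is lifted farther open (value of joint flap_lid above 1.15 rad).
It fails at once if the canister, teapot or a cup is shifted more than 15 mm, lifted or tipped (distance of any of canister, teapot, cup1, cup2 from where it was at the start of the episode above 0.015 m or angle between any of canister, teapot, cup1, cup2's own z axis and vertical above 0.25 rad).
It also fails if it takes over 40 s, if anything falls off the work surface, if the arm or the gripper's body presses on something with over 40 N, if the wrist force passes 120 N, or if a joint passes its speed limit or range.

## Working session

There is one attempt and no reset: what is moved stays moved. The work goes in short steps, Python scripts to look and compute and a shell command to move; the robot and the scene stay as the last step left them, time stands still between calls to the robot, and variables do not carry over. Pictures are saved under pics/ and viewed, about 8 in all and at most 12, crops included, and the job is handed in when it is done.

```bash
mkdir -p pics; cat > h.py <<'E'
import numpy as np,cv2
from plant import telemetry,snapshot,order
def cloud(s):
    z=s["range_z"];v,u=np.mgrid[:480,:640]
    P=np.stack([(u-s["cx"])/s["fx"]*z,(v-s["cy"])/s["fy"]*z,z],-1)
    if "extrinsics" in s: T=np.linalg.inv(np.array(s["extrinsics"]))
    else:
        t=telemetry.sense();W=np.eye(4);W[:3,:3]=t["tool_rot"];W[:3,3]=t["tool_pos"];T=W@np.array(s["mount"])
    Q=P@T[:3,:3].T+T[:3,3];Q[z<=0]=np.nan
    return Q
def save(n,im): cv2.imwrite("pics/"+n,np.ascontiguousarray(im[...,::-1]))
E
python3 - <<'E'
from h import *
t=telemetry.sense();print(t)
a=snapshot("scene");b=snapshot("top")
save("scene.png",a["color"]);save("top.png",b["color"])
np.savez("d.npz",top=cloud(b),scene=cloud(a),tc=b["color"],sc=a["color"])
E
```

```text
{'t': 0.0, 'joint_pos': array([-7.65235448e+01,  2.01254255e+01,  9.46771232e+01, -1.59127646e-03,
        6.52645832e+01, -4.84778150e+00]), 'qd': array([ 0.10366776,  0.01464743, -0.00472408,  0.04858079, -0.02071186,
        0.00955549]), 'joint_torque': array([-4.43032302e-03, -5.06121826e+01, -2.91412210e+01, -3.94856997e-04,
        4.58104536e-03,  5.55079694e-06]), 'tool_pos': array([ 172.85922541, -521.81084472,  252.74685221]), 'tool_rot': array([[ 3.14404916e-01, -9.49288924e-01, -2.97583460e-04],
       [-9.49288250e-01, -3.14405048e-01,  1.13353228e-03],
       [-1.16961138e-03, -7.38956408e-05, -9.99999313e-01]]), 'force': array([ 0.09390051, -0.14184092, -0.06940106]), 'torque': array([0.00353209, 0.0605932 , 0.0063361 ]), 'opening': 0.9986980455067092}
```

View pics/top.png

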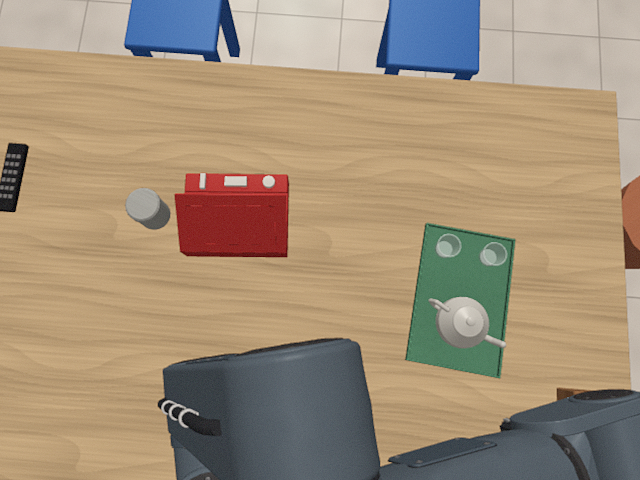

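View pics/scene.png

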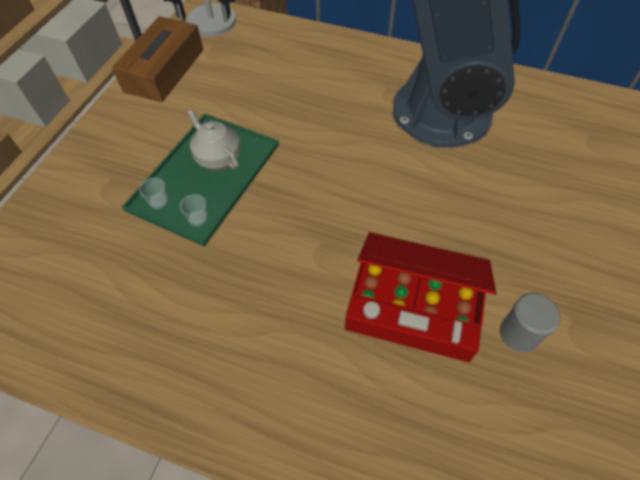

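Top view: release key at (202,181), which is the +y end. The bar latch is at (235,181) in the middle and the stud at (268,181) on the −y end. The lid is half open, the canister stands on the left, and the tray is far to the right.

```bash
python3 - <<'E'
from h import *
d=np.load("d.npz")
def blobs(nm,im,P,roi):
    c=im.astype(int); m=np.zeros(c.shape[:2],np.uint8); x0,x1,y0,y1=roi
    m[y0:y1,x0:x1]=(c[y0:y1,x0:x1].min(-1)>130)
    n,l,s,ce=cv2.connectedComponentsWithStats(m)
    for i in range(1,n):
        if s[i,4]>20: print(nm,ce[i].round(1),s[i,4],np.nanmean(P[l==i],0).round(1),np.nanmedian(P[l==i][:,2]).round(1))
blobs("top",d["tc"],d["top"],(180,295,170,192))
blobs("scene",d["sc"],d["scene"],(345,480,295,350))
for n,c in(("top","tc"),("scene","sc")):
    P=d[n];C=d[c].astype(int)
    m=(C[...,0]>80)&(C[...,1]<50)&(C[...,2]<60)&(P[...,2]>20)&(abs(P[...,1])<400)&(P[...,0]>250)&(P[...,0]<900)
    Q=P[m];print(n,len(Q),np.percentile(Q,[1,50,99],axis=0).round(0).tolist())
    L=Q[Q[:,2]>78]
    if len(L)>50:
        print("lid pts",len(L),L.min(0).round(0),L.max(0).round(0))
P=d["top"];C=d["tc"].astype(int)
m=np.zeros((480,640),bool);m[200:248,188:284]=1
Q=P[m];Q=Q[~np.isnan(Q[:,0])]
c=Q.mean(0);u,s,v=np.linalg.svd(Q-c,full_matrices=False);r=(Q-c)@v[2];Q=Q[abs(r)<5];c=Q.mean(0);v=np.linalg.svd(Q-c,full_matrices=False)[2]
n=v[2]*np.sign(v[2,2]);print("lid c",c,"n",n,"angle",np.arccos(n[2]),"std",((Q-c)@n).std())
for p in [(178,197),(287,194),(184,253),(287,253),(150,207),(600,93)]: print(p,P[p[1],p[0]].round(0))
m=(P[...,2]>85)&(np.hypot(P[...,0]-P[207,148,0],P[...,1]-P[207,148,1])<60);print("can",np.nanmean(P[m],0),np.nanmax(P[m],0),np.nanmin(P[m],0))
E
```

```text
top [202.2 179.7] 82 [607.8 143.3  77. ] 77.2
top [268.2 180.9] 114 [616.7  -6.1  77.5] 77.8
top [235.3 180.5] 222 [611.9  68.3  77.1] 77.4
scene [371.1 309.6] 142 [619.1  -3.6  78.8] 79.0
scene [413.4 320.6] 292 [614.3  71.2  78.6] 78.8
scene [456.5 331.8] 85 [609.5 145.7  78.7] 78.8
top 6787 [[445.0, -55.0, 28.0], [506.0, 59.0, 105.0], [607.0, 176.0, 145.0]]
lid pts 5501 [451. -57.  78.] [568. 180. 149.]
scene 8260 [[456.0, -49.0, 23.0], [560.0, 71.0, 76.0], [640.0, 183.0, 147.0]]
lid pts 4054 [452. -54.  78.] [570. 183. 150.]
lid c [505.45190376  51.72874894 108.27000892] n [-0.56352926 -0.0396416   0.82514442] angle 0.600338524769939 std 1.8505992909947013
(178, 197) [546. 173. 143.]
(287, 194) [599. -49.  44.]
(184, 253) [443. 173.  37.]
(287, 253) [469. -58.  -2.]
(150, 207) [530. 245.  98.]
(600, 93) [ 937. -808.    1.]
can [534.92619463 262.77950302  97.13459553] [574.01402079 303.17362985 103.79793265] [498.99761551 226.06566188  85.19443425]
```

```bash
python3 -m jog '[[[-0.04,-0.05,0],[0,0,2],255],[[-0.08,-0.1,0],[0,0,4],255],[[-0.441,-0.536,0],[0,0,14.8],255],[[-0.441,-0.536,0],[0,0,14.8],255],[[-0.441,-0.536,0],[0,0,14.8],255],[[-0.441,-0.536,0],[0,0,14.8],255],[[-0.441,-0.536,0],[0,0,14.8],255],[[-0.441,-0.536,0],[0,0,14.8],255],[[-0.441,-0.536,0],[0,0,14.8],255],[[-0.441,-0.536,0],[0,0,14.8],255],[[-0.441,-0.536,0],[0,0,14.8],255],[[-0.441,-0.536,0],[0,0,14.8],255],[[-0.441,-0.536,0],[0,0,14.8],255],[[-0.441,-0.536,0],[0,0,14.8],255],[[-0.441,-0.536,0],[0,0,14.8],255],[[-0.441,-0.536,0],[0,0,14.8],255]]'
python3 - <<'E'
from h import *
t=telemetry.sense();print(t["tool_rot"].round(4),t["opening"])
a=snapshot("wrist");save("w1.png",a["color"])
E
```

```text
t: 2.1
tool_pos: [542.9, 64.6, 253.5]
tool_rot: [[0.06, -0.998, 0.0], [-0.998, -0.06, 0.001], [-0.001, -0.0, -1.0]]
force: [-0.2, 0.1, 0.8]
opening: -0.0
[[ 6.040e-02 -9.982e-01  0.000e+00]
 [-9.982e-01 -6.040e-02  1.000e-03]
 [-1.000e-03 -1.000e-04 -1.000e+00]] -0.00012344894218742258
```

View pics/w1.png

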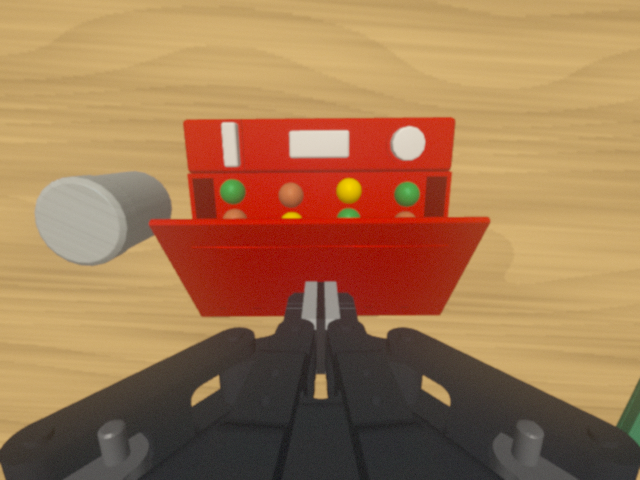

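The wrist view shows the jaws aligned with the box. The bar latch is centred at (319,144), the stud at (408,143), the release key at (231,144), and the lid edge runs along row 220. Pressing the lid down now.

```bash
python3 -m jog '[[[0,0,0.03],[0,0,0],255],[[0,0,0.06],[0,0,0],255],[[0,0,0.08],[0,0,0],255],[[0,0,0.088],[0,0,0],255],[[0,0,0.096],[0,0,0],255],[[0,0,0.104],[0,0,0],255],[[0,0,0.112],[0,0,0],255],[[0,0,0.12],[0,0,0],255],[[0,0,0.128],[0,0,0],255],[[0,0,0.136],[0,0,0],255],[[0,0,0.143],[0,0,0],255],[[0,0,0.149],[0,0,0],255],[[0,0,0.154],[0,0,0],255],[[0,0,0.156],[0,0,0],255]]'
```

```text
t: 3.9
tool_pos: [542.9, 64.9, 97.2]
tool_rot: [[0.061, -0.998, -0.0], [-0.998, -0.061, 0.001], [-0.001, 0.0, -1.0]]
force: [-0.4, -0.4, 1.5]
opening: -0.0
```

```bash
python3 -m jog '[[[0,0,0.001],[0,0,0],255],[[0,0,0.002],[0,0,0],255],[[0,0,0.003],[0,0,0],255],[[0,0,0.004],[0,0,0],255]]'; python3 -m jog '[[[0,0,0.001],[0,0,0],255],[[0,0,0.0015],[0,0,0],255],[[0,0,0.0015],[0,0,0],255]]'
```

```text
t: 4.4
tool_pos: [542.9, 64.9, 93.2]
tool_rot: [[0.061, -0.998, -0.0], [-0.998, -0.061, 0.001], [-0.001, 0.0, -1.0]]
force: [0.8, 0.0, 2.5]
opening: -0.001
t: 4.78
tool_pos: [543.0, 64.9, 92.9]
tool_rot: [[0.061, -0.998, 0.0], [-0.998, -0.061, 0.001], [-0.001, -0.0, -1.0]]
force: [-5.4, -0.9, 16.8]
opening: -0.004
```

A hard stop at z 92.9 with 17 N shows the lid is shut. Lifting next, then moving over the bar and taking one look.

```bash
python3 -m jog '[[[0,0,-0.02],[0,0,0],255],[[0,0,-0.07],[0,0,0],255],[[0,-0.03,-0.1],[0,0,0],255],[[-0.0006,-0.07,-0.1],[0,0,0],255],[[-0.0006,-0.0702,-0.1],[0,0,0],255],[[-0.0006,-0.0702,-0.1],[0,0,0],255]]'
python3 - <<'E'
from h import *
a=snapshot("wrist");P=cloud(a);save("w2.png",a["color"])
c=a["color"].astype(int);m=((c.min(-1)>150)&(abs(P[...,2]-78)<8)).astype(np.uint8)
n,l,s,ce=cv2.connectedComponentsWithStats(m)
for i in range(1,n):
    if s[i,4]>100: print(ce[i].round(),s[i,:5],np.nanmean(P[l==i],0).round(1))
m=(c[...,0]>100)&(c[...,1]<40)
Q=P[m];print(np.nanpercentile(Q,[1,50,99],axis=0).round(0))
E
```

```text
t: 5.52
tool_pos: [612.1, 69.7, 192.1]
tool_rot: [[0.061, -0.998, -0.002], [-0.998, -0.061, 0.001], [-0.001, 0.002, -1.0]]
force: [-0.4, -0.3, 0.3]
opening: 0.001
[215. 243.] [206 219  19  48 691] [608.6 144.1  77.6]
[424. 241.] [ 406  223   37   37 1057] [618.5  -4.8  77.6]
[320. 242.] [ 286  227   68   30 1986] [613.8  69.5  77.5]
[[477. -47.  63.]
 [569.  99.  71.]
 [623. 179. 211.]]
```

View pics/w2.png

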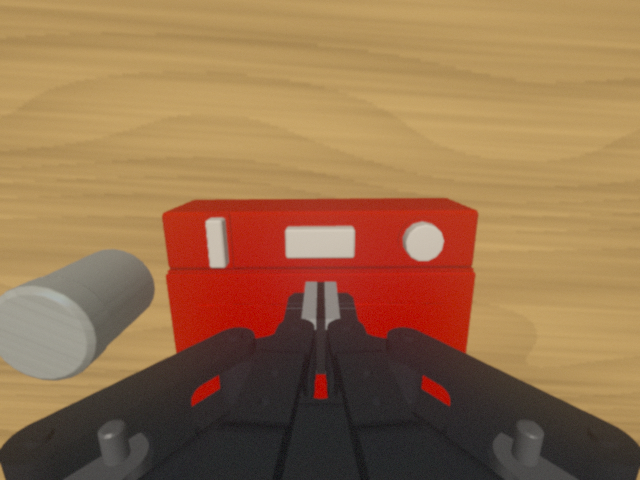

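The lid lies shut against the ledge. The keys are at (215,243), (320,242) and (424,241), as measured. Pressing the bar.

```bash
python3 -m jog '[[[0,-0.0015,0.03],[0,0,0],255],[[0,-0.0015,0.07],[0,0,0],255],[[0,-0.0015,0.085],[0,0,0],255],[[0,-0.0015,0.09],[0,0,0],255],[[0,-0.0015,0.093],[0,0,0],255],[[0,-0.0015,0.096],[0,0,0],255],[[0,-0.0015,0.098],[0,0,0],255],[[0,-0.0015,0.099],[0,0,0],255],[[0,-0.0015,0.1],[0,0,0],255]]'; python3 -m jog '[[[0,0,0.001],[0,0,0],255],[[0,0,0.0015],[0,0,0],255],[[0,0,0.0015],[0,0,0],255]]'
```

```text
t: 6.7
tool_pos: [613.9, 69.8, 92.6]
tool_rot: [[0.061, -0.998, -0.0], [-0.998, -0.061, 0.001], [-0.001, 0.0, -1.0]]
force: [2.4, -0.1, 2.8]
opening: 0.001
t: 7.08
tool_pos: [613.9, 69.9, 92.0]
tool_rot: [[0.061, -0.998, -0.0], [-0.998, -0.061, 0.001], [-0.001, -0.0, -1.0]]
force: [-3.1, -0.8, 11.4]
opening: -0.0
```

The bar hit its hard stop. Next, the stud.

```bash
python3 -m jog '[[[0,0,-0.02],[0,0,0],255],[[0,0,-0.05],[0,0,0],255],[[0.04,0,-0.05],[0,0,0],255],[[0.0748,0,-0.05],[0,0,0],255],[[0.0748,0,-0.05],[0,0,0],255],[[0.0748,0,-0.05],[0,0,0],255]]'; python3 -m jog '[[[0,0,0.025],[0,0,0],255],[[0,0,0.038],[0,0,0],255],[[0,0,0.042],[0,0,0],255],[[0,0,0.045],[0,0,0],255],[[0,0,0.047],[0,0,0],255],[[0,0,0.049],[0,0,0],255],[[0,0,0.05],[0,0,0],255]]'; python3 -m jog '[[[0,0,0.001],[0,0,0],255],[[0,0,0.0015],[0,0,0],255],[[0,0,0.0015],[0,0,0],255]]'
```

```text
t: 7.82
tool_pos: [618.1, -4.4, 141.6]
tool_rot: [[0.061, -0.998, -0.001], [-0.998, -0.061, 0.001], [-0.001, 0.001, -1.0]]
force: [-0.1, -0.9, 0.3]
opening: 0.003
t: 8.7
tool_pos: [618.5, -4.3, 92.0]
tool_rot: [[0.061, -0.998, 0.0], [-0.998, -0.061, 0.001], [-0.001, -0.0, -1.0]]
force: [-4.1, 3.1, 13.5]
opening: 0.0
t: 9.07
tool_pos: [618.5, -4.2, 92.0]
tool_rot: [[0.061, -0.998, 0.0], [-0.998, -0.061, 0.001], [-0.001, -0.0, -1.0]]
force: [-6.8, 1.4, 16.7]
opening: -0.003
```

```bash
python3 -m jog '[[[0,0,-0.02],[0,0,0],255],[[0,0,-0.06],[0,0,0],255],[[-0.075,0.01,-0.12],[0,0,0],255],[[-0.075,0.01,-0.14],[0,0,0],255],[[-0.075,0.01,-0.14],[0,0,0],255],[[-0.075,0.01,-0.14],[0,0,0],255],[[-0.075,0.01,-0.14],[0,0,0],255]]'
python3 - <<'E'
from h import *
a=snapshot("wrist");P=cloud(a);save("w3.png",a["color"])
c=a["color"].astype(int);m=((c.min(-1)>140)&(abs(P[...,2]-74)<10)).astype(np.uint8)
n,l,s,ce=cv2.connectedComponentsWithStats(m)
for i in range(1,n):
    if s[i,4]>60: print(ce[i].round(),s[i,4],np.nanmedian(P[l==i],0).round(1))
for r in (225,235,245,260,270,280): print(r,P[r,[240,280,360,400]].round(0)[:,[0,2]].tolist())
E
```

```text
t: 9.95
tool_pos: [603.6, 69.1, 230.7]
tool_rot: [[0.06, -0.998, -0.002], [-0.998, -0.06, 0.001], [-0.001, 0.002, -1.0]]
force: [0.5, -0.7, -0.3]
opening: -0.004
[228. 220.] 561 [608.7 144.   77.6]
[409. 217.] 775 [618.3  -4.9  69.7]
[319. 218.] 1423 [613.3  69.8  69.7]
225 [[603.0, 68.0], [604.0, 66.0], [608.0, 65.0], [611.0, 71.0]]
235 [[594.0, 67.0], [595.0, 66.0], [599.0, 65.0], [602.0, 66.0]]
245 [[583.0, 63.0], [586.0, 63.0], [590.0, 64.0], [592.0, 65.0]]
260 [[572.0, 71.0], [574.0, 71.0], [579.0, 72.0], [580.0, 70.0]]
270 [[563.0, 70.0], [565.0, 70.0], [570.0, 71.0], [571.0, 70.0]]
280 [[554.0, 71.0], [556.0, 71.0], [560.0, 71.0], [562.0, 72.0]]
```

View pics/w3.png

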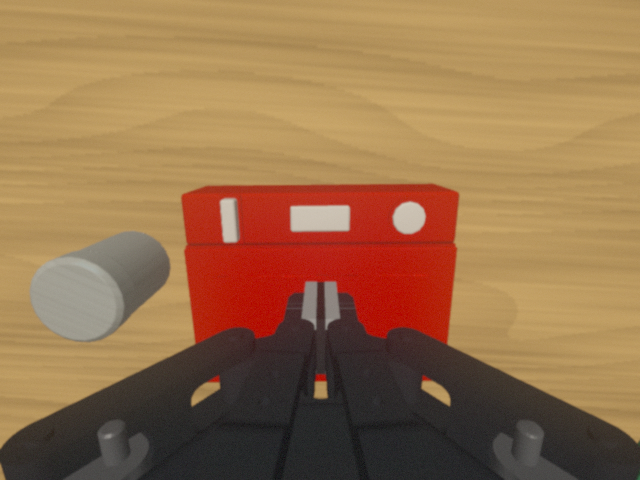

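The bar (319,218) and the stud (409,217) are at z 69.7, fully down. The release key (228,220) is at 77.6, still up. The lid is flat at z 71, shut.

```bash
python3 -c "
from plant import order;print(order.job_done())"
```

```text
the job is handed in; nothing more can be done
None
```

The box is sealed and the job is handed in; the system gave no verdict. I pressed the lid shut, then the bar latch, then the vent stud with closed fingertips. Each was pressed to its hard stop with about 11–17 N, and it took about 10 s of the 40 s allowed.

My last wrist-camera check before handing in showed:
- **Lid:** flat at about 71 mm, its shut height.
- **Bar latch and vent stud:** both tops at 69.7 mm, down by the full 8 mm.
- **Release key:** top at 77.6 mm, still up.
- **Tea things and canister:** the arm never went near them. I did not measure their positions again afterwards.
- **Arm:** stopped about 140 mm above the box with no contact force.

No check failed or disagreed with another.

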